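# Index the paint carousel and start the mixer

### The job

Turn the carousel's dial until its orange-lidded tin has clicked into place at the red arrow. Then, on the keypad, fully press and release the blue key, the yellow key and the green key, one at a time in that order, without pressing the red one. Keep every tin seated in its cup throughout, and leave the other things on the table where they are.

Things in the scene. Friction and masses are not known exactly. Their poses are not given: they have to be found in the camera images.
- carousel: paint-mixing carousel fixed to the table: white base 200 mm across, blue mixer housing (60 x 100 mm, 82 mm tall with its red arrow) on its -x side. Origin on the table on the dial's axis; -x points to the arrow. The aluminium dial (210 mm across, top 34 mm high) carries six grey cups (43 mm across, rims 45 mm high) every 60 degrees at 75 mm radius; a white-lidded tin starts at the arrow
- dial (a joint): turn of the dial, rad, 0 at the start, positive anticlockwise seen from above, no end stops; it clicks into a sprung detent every 60 degrees (1.047 rad), where a cup stands at the arrow; about 0.16 N m breaks it out of a detent, beyond half a step it snaps on to the next
- hub_grip (a point): grip point of the dial's black bar handle on its axis: bar 56 mm long along this frame's x, 14 mm thick along its y, from 80 to 116 mm above the table; the point lies 104 mm above the table and turns with the dial; the nearest tins are 58 mm from the axis and 68 mm tall
- station (a point): the mixing station: where the centre of a tin's underside is when its cup is at the red arrow with the dial in a detent (34 mm above the table, 75 mm from the dial's axis)
- tin_orange: closed orange-lidded paint tin, an upright steel cylinder 33 mm in diameter and 34 mm tall, about 40 g, standing loosely in a cup of the carousel's dial (1 to 2 mm play); origin at the centre of its underside, z up; starts one or two cups to either side of the station
- tin_white: closed white-lidded paint tin, an upright steel cylinder 33 mm in diameter and 34 mm tall, about 40 g, standing loosely in a cup of the carousel's dial (1 to 2 mm play); origin at the centre of its underside, z up
- tin_ochre: closed ochre-yellow-lidded paint tin, an upright steel cylinder 33 mm in diameter and 34 mm tall, about 40 g, standing loosely in a cup of the carousel's dial (1 to 2 mm play); origin at the centre of its underside, z up
- tin_brown: closed dark-brown-lidded paint tin, an upright steel cylinder 33 mm in diameter and 34 mm tall, about 40 g, standing loosely in a cup of the carousel's dial (1 to 2 mm play); origin at the centre of its underside, z up
- tin_cream: closed cream-lidded paint tin, an upright steel cylinder 33 mm in diameter and 34 mm tall, about 40 g, standing loosely in a cup of the carousel's dial (1 to 2 mm play); origin at the centre of its underside, z up
- key_blue_top (a point): blue spring key of the keypad (speed; the keypad is a grey box, 85 x 225 mm, 25 mm tall, its keys in a row, 52 mm apart: green, blue, red, yellow from its +y end): centre of the cap's top face (cap 24 mm across in a grey collar 40 mm across and 37 mm high; top about 47 mm above the table when up); x of this frame points across the keypad, y along its row of keys, z up
- key_yellow_top (a point): yellow spring key of the keypad (timer): centre of the cap's top face (cap 24 mm across in a grey collar 40 mm across and 37 mm high; top about 47 mm above the table when up); x of this frame points across the keypad, y along its row of keys, z up
- key_green_top (a point): green spring key of the keypad (start): centre of the cap's top face (cap 24 mm across in a grey collar 40 mm across and 37 mm high; top about 47 mm above the table when up); x of this frame points across the keypad, y along its row of keys, z up
- key_red_top (a point): red spring key of the keypad (stop, not to be pressed): centre of the cap's top face (cap 24 mm across in a grey collar 40 mm across and 37 mm high; top about 47 mm above the table when up); x of this frame points across the keypad, y along its row of keys, z up
- key_blue (a joint): travel of the blue key, m: 0 up, 0.006 fully down; about 4 N pushes it fully down, a spring returns it
- key_yellow (a joint): travel of the yellow key, m: 0 up, 0.006 fully down; about 4 N pushes it fully down, a spring returns it
- key_green (a joint): travel of the green key, m: 0 up, 0.006 fully down; about 4 N pushes it fully down, a spring returns it
- key_red (a joint): travel of the red key, m: 0 up, 0.006 fully down; about 4 N pushes it fully down, a spring returns it
- loose_tin_a: loose cream-lidded tin, 33 mm across, 34 mm tall, origin under its centre; bystander, leave it in place
- loose_tin_b: loose dark-brown-lidded tin, 33 mm across, 34 mm tall, origin under its centre; bystander, leave it in place
- loose_tin_c: loose orange-lidded tin standing on the table, not on the carousel (not the one to mix), 33 mm across, 34 mm tall, origin under its centre; bystander, leave it in place
- mini_chest: painted miniature wooden chest, 50 x 35 x 40 mm, origin under its centre; bystander, leave it in place
- brush: paint brush 170 mm long lying along its x; bystander, leave it in place
- brush_pot: blue ceramic cup, 70 mm across, 85 mm tall, origin under its centre; bystander, leave it in place
- thinner: amber bottle, 50 mm across, 90 mm tall, origin under its centre; bystander, leave it in place
Things that resemble listed ones, but are neither listed nor needed, are in the scene too. Several things look just like the part that bears key_blue_top: the one meant starts farthest from the robot's base.

How it is judged:
On the way, in this order (a step that is already met when the one before it is completed fails the run):
1. the orange tin of the carousel is at the arrow, the dial clicked in and at rest, no key down (horizontal distance between tin_orange and station below 0.007 m and z of tin_orange in the frame of station below 0.006 m and velocity of joint dial between -0.05 and 0.05 rad/s and value of joint each of key_green, key_blue, key_red, key_yellow below 0.0015 m), for 0.3 s.
2. the blue key alone is fully pressed, the orange tin still at the arrow (value of joint key_blue above 0.004 m and value of joint each of key_green, key_red, key_yellow below 0.0015 m and horizontal distance between tin_orange and station below 0.007 m and z of tin_orange in the frame of station below 0.006 m), for 0.03 s.
3. the yellow key alone is fully pressed, the orange tin still at the arrow (value of joint key_yellow above 0.004 m and value of joint each of key_green, key_blue, key_red below 0.0015 m and horizontal distance between tin_orange and station below 0.007 m and z of tin_orange in the frame of station below 0.006 m), for 0.03 s.
4. the green key alone is fully pressed, the orange tin still at the arrow (value of joint key_green above 0.004 m and value of joint each of key_blue, key_red, key_yellow below 0.0015 m and horizontal distance between tin_orange and station below 0.007 m and z of tin_orange in the frame of station below 0.006 m), for 0.03 s.
At the end, for the whole second after the job is handed in: the carousel's orange tin stands in its cup within 7 mm of the station, the dial is at rest, all five tins of the carousel are seated upright in their cups (underside no more than 6 mm above the cup floor, under 0.12 rad of tilt), and all four keys are up again (under 1.5 mm of travel) (all of step 1 and z of each of tin_white, tin_ochre, tin_brown, tin_cream in the frame of station below 0.006 m and angle between each of tin_white, tin_orange, tin_ochre, tin_brown, tin_cream's own z axis and vertical below 0.12 rad); the robot touches nothing.
It fails at once if the red key is pressed (over 3 mm) (value of joint key_red above 0.003 m).
It fails at once if two keys are pressed at once (value of joint each of key_green, key_blue above 0.003 m or value of joint each of key_green, key_red above 0.003 m or value of joint each of key_green, key_yellow above 0.003 m or value of joint each of key_blue, key_red above 0.003 m or value of joint each of key_blue, key_yellow above 0.003 m or value of joint each of key_red, key_yellow above 0.003 m).
It fails at once if a key is pressed while the orange tin is not at the arrow (value of joint any of key_green, key_blue, key_red, key_yellow above 0.003 m and not (horizontal distance between tin_orange and station below 0.012 m)).
It fails at once if a tin is lifted more than 8 mm out of its cup or tipped over 0.4 rad (z of any of tin_white, tin_orange, tin_ochre, tin_brown, tin_cream in the frame of station above 0.008 m or angle between any of tin_white, tin_orange, tin_ochre, tin_brown, tin_cream's own z axis and vertical above 0.4 rad).
It fails at once if a bystander is moved more than 25 mm (distance of any of loose_tin_a, loose_tin_b, loose_tin_c, mini_chest, brush, brush_pot, thinner from where it was at the start of the episode above 0.025 m).
It also fails if it takes over 67 s, if anything falls off the work surface, if the arm or the gripper's body presses on something with over 40 N, if the wrist force passes 120 N, or if a joint passes its speed limit or range.

### The arm

A 7-joint arm with a two-finger parallel gripper is mounted at the origin on the work surface. World frame = base frame: x ahead of the robot, y to its left, z up, the work surface at z = 0. Lengths are in m, angles in rad, forces in N, time in s.
With the tool pointing down it reaches from about 0.4 to 0.85 m from the base axis. Payload 4.5 kg.
Tool frame: the origin (TCP) lies on the centre line of the jaws, within the pads' length; the fingertips stand 25 mm ahead of it and the grasp point (between the pads) lies 6 mm ahead of it; z points along the fingers, y is the line along which they close (so a half turn about z gives the same grasp; the last joint's range is limited). The gripper opens to 85 mm and grips with 20 to 120 N. Pads are 22 mm wide; open, the fingers measure 114 mm over their backs; the gripper's body (76 mm by 85 mm) begins 54 mm behind the grasp point. The pads swing forward as they close: fully open they stand 13 mm farther back than shut.
Start: joints at [1.27, 0.689, -0.195, 1.565, 0.157, 0.902, -0.215], TCP at [0.205, -0.59, 0.256] pointing down, gripper open.
Joint ranges: [-3.01, 3.01], [-0.46, 2.08], [-1.47, 1.51], [0.13, 2.56], [-1, 4.14], [0.04, 2.09], [-2.66, 2.66]. Speed limits (rad/s): [2.57, 2.57, 3.14, 3.14, 3.14, 3.14, 3.14].

### API

Orientations are given as a unit quaternion [x, y, z, w].
In Python, from bench import readout, imaging, env, spotter gives the robot as it stands. The module is installed in compiled form; this text tells all that it offers.
- The arm moves only by the shell command python3 -m crank 'ROWS' [FORCE]. ROWS is JSON, a list of rows, each an object with "delta_rot": the turn, a rotation vector about the tool's x, y, z as a fraction of full scale, a list of three; "slide": the shift along the tool's x, y, z as a fraction of full scale, a list of three; "jaw": the opening, from -1 (shut) to 1 (fully open). In form: [{"delta_rot": [wx, wy, wz], "slide": [dx, dy, dz], "jaw": jaw}, ...]. A call has exactly 10 rows; each row shifts and turns the commanded pose from where the row before left it, along the tool's axes as they then stand; what a row does not reach is not made up. Full scale, the value 1, is 0.25 m for a shift and 30 degrees for a turn. A row lasts 1/8 s, in which the tool goes at most 62.5 mm and 10.7 degrees, less where a joint would pass 70% of its speed; a pose out of reach is approached as far as the arm can. A call with a number of a shift or a turn outside -1 to 1 is refused whole. A call with a gripper value outside its range is refused whole. The fingers move at their own pace and stop on an object; FORCE is the grip in N (left out, the last holds). Time passes only in rows, so rows that do not move let the fingers close, or fill a call up. It gives the time, the measured TCP pose, the force, the opening and the grip force at its end, in the units of the state.
- readout.get_obs(): the state, without advancing time (a new reading comes with each control period).
- imaging.read_camera(name): name is "side" or "top"; returns the picture (400x640x3 uint8, red, green, blue); there is no depth.
- imaging.camera_params(name): a dict with "fx", "fy", "cx", "cy" (pixels), "pose" (4x4, takes a point from camera to world coordinates). Camera axes: x right, y down, z forward; pixel columns grow to the right and rows downward; lengths in m; the calibration is good to about 2 mm. A picture is of the moment at which its call begins. camera_params takes no time and is no camera call.
- env.close_job(): hands the job in; it is judged then, once.
Trained networks look in the newest picture that a camera, given by its name, has taken for a name from the list of things; names that differ only in an ending like _2 or _b are one class to them, and where a whole thing is asked for, a point or a joint stands for the part that bears it (a point fixed in the world has none). Each returns a list of dicts, best first, with "score" (0 to 1); they miss things now and then, are a little off and sometimes report something else, mostly with a low value. They report only what shows in the picture. A call takes as long as a camera call. They do not tell look-alikes from the thing itself.
- spotter.outline_of(query, camera): "pixels" (400x640 bool, what is visible of it) and "pixel" ([column, row] in pixels, amid what is visible of it).
- spotter.place_of(query, camera): "pixel" ([column, row] in pixels: a listed point, or the origin of a listed thing).
The state is a dict: "time_s": time; "qpos": joint angles; "joint_velocities": joint speeds; "effort": joint torques, N m; "tcp_pos": TCP position; "tool_rot": TCP orientation; "ft_force": force on the tool from outside, world axes, zero at the start; "wrist_torque": the same for the moment, N m; "finger_gap": finger opening in m; "gripper_force": force on a finger pad.
Only numpy, scipy, OpenCV 4.12 (cv2) and the standard library are available. Lean on these libraries where they do the work, as an engineer would, in place of code of your own. Each camera call takes 0.05 s, during which the arm holds its last target. There are 200 camera calls.

## Working session

There is one attempt and no reset: what is moved stays moved. The work goes in short steps, Python scripts to look and compute and a shell command to move; the robot and the scene stay as the last step left them, time stands still between calls to the robot, and variables do not carry over. Pictures are saved under pics/ and viewed, at most 10 in all, crops included, and the job is handed in when it is done.

```bash
mkdir -p pics
cat > h.py <<'E'
import numpy as np, cv2
from bench import readout, imaging, env, spotter
def ray(cam,px):
    p=imaging.camera_params(cam);T=np.array(p["pose"])
    d=T[:3,:3]@np.array([(px[0]-p["cx"])/p["fx"],(px[1]-p["cy"])/p["fy"],1]);return T[:3,3],d
def at(cam,px,z):
    o,d=ray(cam,px);return o+d*(z-o[2])/d[2]
def save(cam,name):
    im=imaging.read_camera(cam);cv2.imwrite(f"pics/{name}.png",im[:,:,::-1]);return im
E
python3 - <<'E'
from h import *
np.set_printoptions(precision=4,suppress=True)
save("top","t0");save("side","s0")
for c in("top","side"):
  p=imaging.camera_params(c);print(c,p["fx"],np.array(p["pose"])[:3,3])
  for q,z in (("carousel",0),("hub_grip",.104),("station",.034),("tin_orange",.034),("key_blue_top",.047),("key_yellow_top",.047),("key_green_top",.047),("key_red_top",.047)):
    for r in spotter.place_of(q,c)[:4]: print(q,round(r["score"],2),np.round(r["pixel"],1),at(c,r["pixel"],z)[:2])
o=readout.get_obs();print(o)
E
```

```text
top 405.9025477730769 [0.343  0.0279 1.5289]
carousel 0.6 [370.5 190. ] [ 0.5111 -0.19  ]
carousel 0.58 [193.1 171.2] [0.5723 0.4826]
hub_grip 0.88 [379.5 187.2] [ 0.5101 -0.2071]
station 0.8 [374.9 207.4] [ 0.4428 -0.2016]
tin_orange 0.73 [392.6 197.2] [ 0.4817 -0.2674]
tin_orange 0.38 [357.6 176.9] [ 0.5556 -0.1369]
key_blue_top 0.56 [239.4 187.5] [0.5078 0.2977]
key_blue_top 0.56 [223.2 284.5] [0.1572 0.3451]
key_blue_top 0.39 [291.7 122.4] [0.7543 0.1112]
key_yellow_top 0.47 [250.4 270.2] [0.209  0.2493]
key_yellow_top 0.4 [268.6 181.4] [0.5319 0.1916]
key_green_top 0.48 [213.4 290.5] [0.1357 0.3793]
key_green_top 0.35 [227.7 191.3] [0.4932 0.3399]
key_red_top 0.6 [252.1 186.8] [0.5111 0.2514]
key_red_top 0.55 [237.2 277.6] [0.1822 0.2958]
side 483.3894054172458 [ 0.3916 -1.0554  0.8827]
carousel 0.64 [340.1 277.1] [ 0.5188 -0.213 ]
hub_grip 0.96 [338.9 241.9] [ 0.5151 -0.197 ]
hub_grip 0.36 [376.6 222.7] [ 0.6183 -0.1337]
hub_grip 0.18 [332.8 138. ] [0.5553 0.3005]
station 0.81 [309.5 266.5] [ 0.4431 -0.2034]
tin_orange 0.6 [350.  243.9] [ 0.554  -0.1301]
key_blue_top 0.45 [318.
[... 350 characters left out ...]
1] [0.5135 0.2491]
key_red_top 0.52 [217.1 161.8] [0.1807 0.2795]
key_red_top 0.31 [328.8 173.5] [0.5307 0.1819]
key_red_top 0.17 [331.2 137.2] [0.5623 0.4058]
{'time_s': 0.9, 'qpos': array([ 1.2698,  0.689 , -0.1946,  1.5653,  0.1573,  0.9025, -0.2151]), 'joint_velocities': array([-0.0018,  0.0001,  0.0004,  0.0006,  0.    , -0.0023, -0.0005]), 'effort': array([  0.0001, -53.9539,  -1.2664, -15.8884,   0.0101,   0.0013,
         0.    ]), 'tcp_pos': array([ 0.2054, -0.5903,  0.2563]), 'tool_rot': array([0.986 , 0.1666, 0.    , 0.0001]), 'ft_force': array([-0.2604,  0.1105, -0.3262]), 'wrist_torque': array([ 0.0115, -0.0173, -0.0583]), 'gripper_force': 0.0, 'finger_gap': 0.08517727753527499}
```

View pics/t0.png

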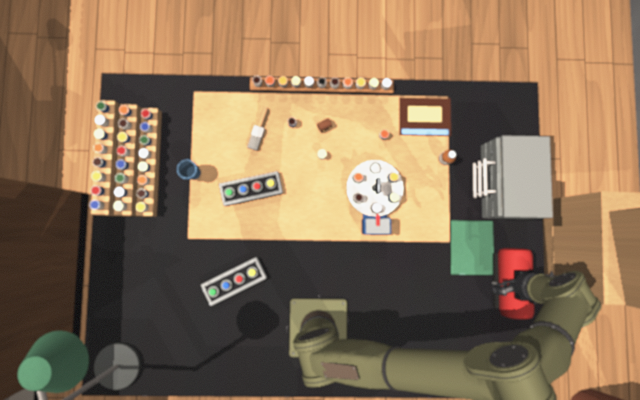

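View pics/s0.png

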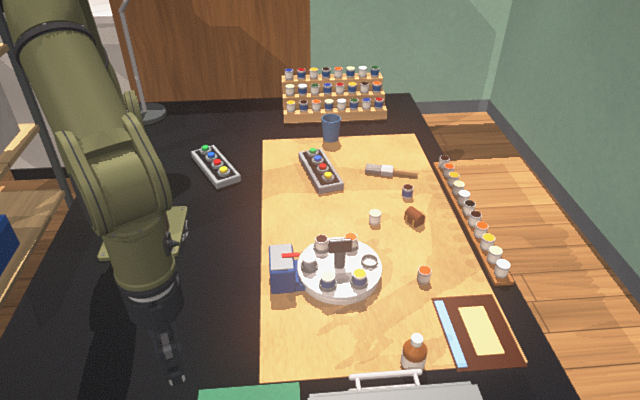

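Run:
```python
from h import *
np.set_printoptions(precision=4,suppress=True)
t=cv2.imread("pics/t0.png");s=cv2.imread("pics/s0.png")
f=cv2.INTER_CUBIC
a=cv2.resize(t[145:245,335:435],(400,400),interpolation=f);b=cv2.resize(s[220:320,260:400],(560,400),interpolation=f)[:, :400]
a2=cv2.resize(t[160:215,205:300],(400,200),fx=4,fy=4,interpolation=f);b2=cv2.resize(s[140:200,290:390],(400,200),interpolation=f)
cv2.imwrite("pics/crop.png",np.vstack([np.hstack([a,b]),np.hstack([a2,b2])]))
def tri(pt,ps):
  o1,d1=ray("top",pt);o2,d2=ray("side",ps);d1/=np.linalg.norm(d1);d2/=np.linalg.norm(d2)
  k=np.linalg.lstsq(np.c_[d1,-d2],o2-o1,rcond=None)[0];x,y=o1+d1*k[0],o2+d2*k[1];return (x+y)/2,np.linalg.norm(x-y)
print(tri([379.5,187.2],[338.9,241.9]),tri([374.9,207.4],[309.5,266.5]))
for c in("top","side"):
  imaging.read_camera(c)
  for q in("carousel","hub_grip","tin_orange","key_blue_top"):
    for r in spotter.outline_of(q,c)[:3]:
      m=r["pixels"];ys,xs=np.nonzero(m);print(c,q,round(r["score"],2),r["pixel"],m.sum(),xs.min(),xs.max(),ys.min(),ys.max(),xs.mean(),ys.mean())
  for w in np.array([[.513,-.2,.104]]):
    p=imaging.camera_params(c);T=np.linalg.inv(np.array(p["pose"]));v=T[:3,:3]@w+T[:3,3];print(c,p["fx"]*v[0]/v[2]+p["cx"],p["fy"]*v[1]/v[2]+p["cy"])
```

```text
(array([ 0.5115, -0.2059,  0.1118]), np.float64(0.004617606176676812)) (array([ 0.4431, -0.2019,  0.0325]), np.float64(0.0002784972698670422))
top carousel 0.57 [374.3, 188.5] 2651 347 402 160 234 374.41531497548095 194.59411542814033
top hub_grip 0.86 [374.4, 185.1] 2204 346 403 159 216 374.3747731397459 186.9986388384755
top tin_orange 0.57 [356.7, 172.6] 74 353 362 172 181 357.47297297297297 176.3783783783784
top 377.5010627890264 186.35323094691822
side carousel 0.81 [330.7, 270.5] 5023 269 381 237 303 325.1435397173004 270.34043400358354
side carousel 0.48 [339.8, 263.1] 3276 297 381 237 299 340.8852258852259 268.0534188034188
side hub_grip 0.77 [340.7, 268.8] 3327 298 381 237 298 341.3101893597836 268.09588217613464
side hub_grip 0.39 [332.8, 272.0] 4999 269 380 237 304 324.96819363872777 270.63452690538105
side tin_orange 0.5 [351.3, 238.2] 106 345 356 232 246 351.75471698113205 237.50943396226415
side 338.1878955126237 242.77512810989714
```

View pics/crop.png

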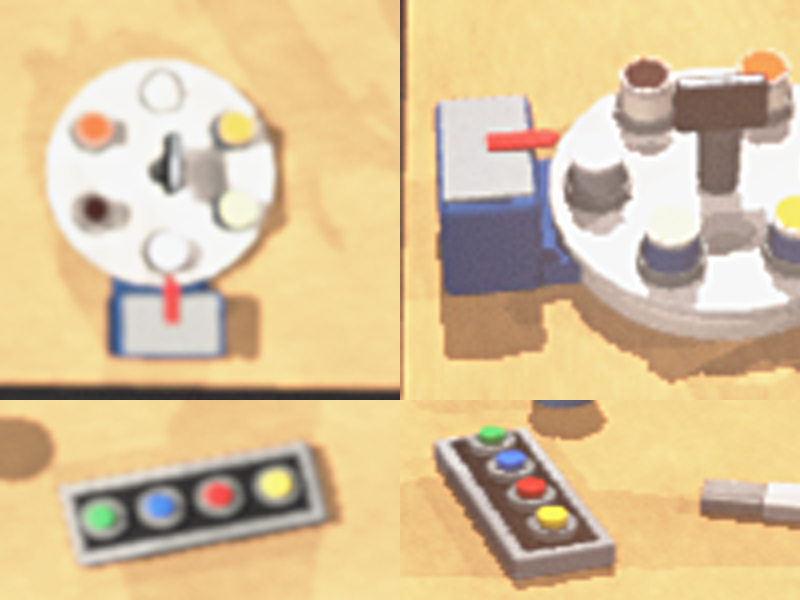

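```bash
cat > fit.py <<'E'
from h import *
from scipy.optimize import least_squares
def proj(c,w):
    p=imaging.camera_params(c);T=np.linalg.inv(np.array(p["pose"]));v=np.asarray(w)@T[:3,:3].T+T[:3,3]
    return np.c_[p["fx"]*v[:,0]/v[:,2]+p["cx"],p["fy"]*v[:,1]/v[:,2]+p["cy"]]
def hexa(P):
    a=P[2]+np.radians([180,-120,-60,0,60,120]);z=np.array([.068,.068,.068,.045,.068,.068])
    return np.c_[P[0]+.075*np.cos(a),P[1]+.075*np.sin(a),z]  # white,brown?,...
if __name__=="__main__":
    np.set_printoptions(precision=4,suppress=True)
    top=np.array([[377,207.5],[394.75,197.25],[394.25,176.75],[375.5,168],[358.75,177],[358.75,197.5]])
    side=np.array([[309.5,260],[328,275.5],[321.25,238.75],[351.25,236.25]]);si=[0,1,5,4]
    for mode in("both","top","side"):
        f=lambda P:np.r_[(proj("top",hexa(P))-top).ravel()*(mode!="side"),(proj("side",hexa(P)[si])-side).ravel()*(mode!="top")]
        r=least_squares(f,[.51,-.2,0]);print(mode,r.x,np.degrees(r.x[2]),np.abs(r.fun).max(),r.fun)
    kt=np.array([[228.75,191.9],[243.2,188.9],[257,185.9],[270.3,183.1]]);ks=np.array([[312.5,150.2],[317.5,158],[322.5,165.8],[328,175.1]])
    keys=lambda P:np.array([[P[0]-k*.052*np.sin(P[2]),P[1]+k*.052*np.cos(P[2]),.047] for k in(1.5,.5,-.5,-1.5)])
    for mode in("both","top","side"):
        f=lambda P:np.r_[(proj("top",keys(P))-kt).ravel()*(mode!="side"),(proj("side",keys(P))-ks).ravel()*(mode!="top")]
        r=least_squares(f,[.51,.26,0.2]);print(mode,r.x,np.abs(r.fun).max());print(keys(r.x))
E
python3 fit.py
```

```text
both [ 0.5165 -0.2046  0.0302] 1.7278347688508942 2.4971692515666746 [ 0.7923 -0.3183  0.5948 -0.6683  0.4211 -0.6706  0.12   -0.832   0.337
 -0.4126  0.8577 -0.3726 -0.7185 -2.4972 -0.3118  0.0974 -0.2959 -0.2167
 -1.0519  0.0055]
top [ 0.5145 -0.2027  0.0181] 1.0362410886116729 0.30154422239445466 [ 0.0188  0.235  -0.0436  0.0959  0.0329  0.0844 -0.1479 -0.3015 -0.0664
 -0.0839  0.2031 -0.0384 -0.     -0.     -0.     -0.     -0.     -0.
 -0.     -0.    ]
side [ 0.5178 -0.2069  0.0363] 2.0813716677362972 1.7390073636564694 [ 0.     -0.      0.     -0.      0.     -0.      0.     -0.      0.
 -0.      0.     -0.     -0.106  -1.739   0.5205  0.8347  0.1411  0.4267
 -0.6023  0.5217]
both [0.5092 0.257  0.2315] 1.3863155861184566
[[0.4913 0.3329 0.047 ]
 [0.5033 0.2823 0.047 ]
 [0.5152 0.2317 0.047 ]
 [0.5271 0.1811 0.047 ]]
top [0.5086 0.2596 0.2269] 0.4387067811896941
[[0.491  0.3356 0.047 ]
 [0.5027 0.285  0.047 ]
 [0.5144 0.2343 0.047 ]
 [0.5261 0.1836 0.047 ]]
side [0.5093 0.2501 0.2347] 0.4096329482897545
[[0.4912 0.3259 0.047 ]
 [0.5033 0.2753 0.047 ]
 [0.5153 0.2248 0.047 ]
 [0.5274 0.1742 0.047 ]]
```

```bash
python3 -m crank '[{"delta_rot":[0,0,0],"slide":[0.168,-0.105,0],"jaw":1},{"delta_rot":[0,0,0],"slide":[0.168,-0.105,0],"jaw":1},{"delta_rot":[0,0,0],"slide":[0.168,-0.105,0],"jaw":1},{"delta_rot":[0,0,0],"slide":[0.168,-0.105,0],"jaw":1},{"delta_rot":[0,0,0],"slide":[0.168,-0.105,0],"jaw":1},{"delta_rot":[0,0,0],"slide":[0.168,-0.105,0],"jaw":1},{"delta_rot":[0,0,0],"slide":[0.168,-0.105,0],"jaw":1},{"delta_rot":[0,0,0],"slide":[0.168,-0.105,0],"jaw":1},{"delta_rot":[0,0,0],"slide":[0.168,-0.105,0],"jaw":1},{"delta_rot":[0,0,0],"slide":[0.168,-0.105,0],"jaw":1}]' 40
cat > st.py <<'E'
from h import *
from scipy.spatial.transform import Rotation as R
import sys
np.set_printoptions(precision=4,suppress=True)
o=readout.get_obs();M=R.from_quat(o["tool_rot"]).as_matrix()
print(o["time_s"],o["tcp_pos"],"yaw x",np.degrees(np.arctan2(M[1,0],M[0,0])),"tilt z",M[:,2],"q",o["qpos"],"F",o["ft_force"],"gap",o["finger_gap"],o["gripper_force"])
if len(sys.argv)>3: 
    d=M.T@(np.array(list(map(float,sys.argv[1:4])))-o["tcp_pos"]);print("tool move m",d,"units",d/.25)
E
python3 st.py 0.515 -0.203 0.14
```

```text
time_s: 2.65
tcp_pos: [0.5169, -0.2031, 0.2565]
tool_rot: [0.986, 0.167, 0.0, 0.0]
ft_force: [0.8, -0.1, 1.3]
finger_gap: 0.0854
gripper_force: 0.0
2.65 [ 0.5169 -0.2031  0.2565] yaw x 19.181637869002437 tilt z [ 0.0006 -0.0003 -1.    ] q [ 0.379   0.5946 -0.1439  1.7806  0.1154  0.7739 -1.0591] F [ 0.8087 -0.1269  1.347 ] gap 0.08537642736126805 0.0
tool move m [-0.0018 -0.0008  0.1165] units [-0.0071 -0.0031  0.466 ]
```

```bash
python3 -m crank '[{"delta_rot":[0,0,0],"slide":[-0.007,-0.003,0],"jaw":1},{"delta_rot":[0,0,0.3],"slide":[0,0,0.08],"jaw":1},{"delta_rot":[0,0,0.3],"slide":[0,0,0.08],"jaw":1},{"delta_rot":[0,0,0],"slide":[0,0,0.08],"jaw":1},{"delta_rot":[0,0,0],"slide":[0,0,0.08],"jaw":1},{"delta_rot":[0,0,0],"slide":[0,0,0.08],"jaw":1},{"delta_rot":[0,0,0],"slide":[0,0,0.06],"jaw":1},{"delta_rot":[0,0,0],"slide":[0,0,0],"jaw":1},{"delta_rot":[0,0,0],"slide":[0,0,0],"jaw":1},{"delta_rot":[0,0,0],"slide":[0,0,0],"jaw":1}]' 40
python3 - <<'E'
from h import *
s=save("side","s1");t=save("top","t1")
f=cv2.INTER_CUBIC
cv2.imwrite("pics/c1.png",np.hstack([cv2.resize(s[190:310,270:390,::-1],(400,400),interpolation=f),cv2.resize(t[140:240,325:425,::-1],(400,400),interpolation=f)]))
E
python3 st.py 0.515 -0.203 0.11
```

```text
time_s: 3.9
tcp_pos: [0.5144, -0.2045, 0.142]
tool_rot: [1.0, 0.01, 0.001, 0.0]
ft_force: [0.9, 0.3, -0.1]
finger_gap: 0.0855
gripper_force: 0.0
4.0 [ 0.5143 -0.2044  0.1419] yaw x 1.182583700117771 tilt z [ 0.0011 -0.0004 -1.    ] q [ 0.319   0.761  -0.0405  1.8887  0.0593  0.4918 -1.3127] F [-0.2841 -0.0952 -0.0476] gap 0.08503411590185231 0.0
tool move m [ 0.0007 -0.0014  0.0319] units [ 0.0029 -0.0055  0.1276]
```

View pics/c1.png

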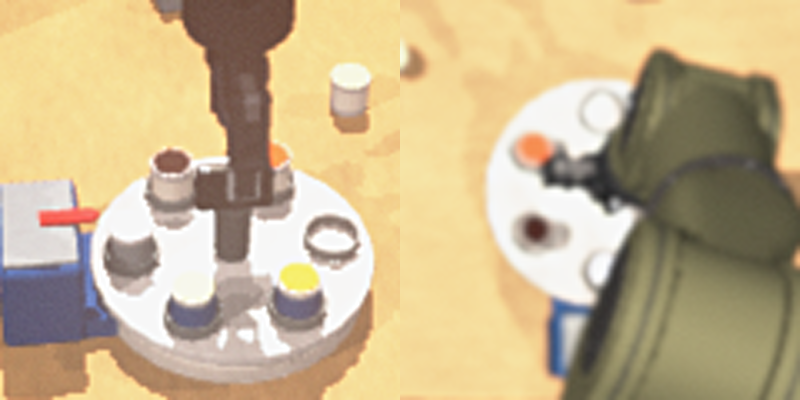

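```bash
python3 -m crank '[{"delta_rot":[0,0,0],"slide":[0.003,-0.005,0.065],"jaw":1},{"delta_rot":[0,0,0],"slide":[0,0,0.062],"jaw":1},{"delta_rot":[0,0,0],"slide":[0,0,0],"jaw":1},{"delta_rot":[0,0,0],"slide":[0,0,0],"jaw":0},{"delta_rot":[0,0,0],"slide":[0,0,0],"jaw":-1},{"delta_rot":[0,0,0],"slide":[0,0,0],"jaw":-1},{"delta_rot":[0,0,0],"slide":[0,0,0],"jaw":-1},{"delta_rot":[0,0,0],"slide":[0,0,0],"jaw":-1},{"delta_rot":[0,0,0],"slide":[0,0,0],"jaw":-1},{"delta_rot":[0,0,0],"slide":[0,0,0],"jaw":-1}]' 40; python3 st.py
```

```text
time_s: 5.25
tcp_pos: [0.5148, -0.2034, 0.1099]
tool_rot: [1.0, 0.01, 0.0, 0.0]
ft_force: [-0.6, -1.7, 5.1]
finger_gap: 0.0135
gripper_force: 41.8
5.25 [ 0.5148 -0.2034  0.1099] yaw x 1.161483366968847 tilt z [ 0.0006 -0.0007 -1.    ] q [ 0.3136  0.815  -0.0352  1.9033  0.0636  0.4236 -1.3191] F [-0.5894 -1.7436  5.1281] gap 0.013459475159867049 41.847376227378845
```

```bash
python3 -m crank '[{"delta_rot":[0,0,-0.1],"slide":[0,0,0],"jaw":-1},{"delta_rot":[0,0,-0.2],"slide":[0,0,0],"jaw":-1},{"delta_rot":[0,0,-0.2],"slide":[0,0,0],"jaw":-1},{"delta_rot":[0,0,-0.2],"slide":[0,0,0],"jaw":-1},{"delta_rot":[0,0,-0.2],"slide":[0,0,0],"jaw":-1},{"delta_rot":[0,0,-0.2],"slide":[0,0,0],"jaw":-1},{"delta_rot":[0,0,-0.2],"slide":[0,0,0],"jaw":-1},{"delta_rot":[0,0,-0.2],"slide":[0,0,0],"jaw":-1},{"delta_rot":[0,0,-0.2],"slide":[0,0,0],"jaw":-1},{"delta_rot":[0,0,-0.2],"slide":[0,0,0],"jaw":-1}]' 40; python3 st.py
```

```text
time_s: 6.5
tcp_pos: [0.5153, -0.2044, 0.1099]
tool_rot: [0.873, 0.487, 0.0, 0.001]
ft_force: [0.3, -3.5, 3.3]
finger_gap: 0.0136
gripper_force: 41.7
6.5 [ 0.5153 -0.2044  0.1099] yaw x 58.30805543608078 tilt z [ 0.0016 -0.0019 -1.    ] q [ 0.4573  0.825  -0.2769  1.8943  0.4517  0.4816 -0.692 ] F [ 0.3197 -3.5422  3.2701] gap 0.013557134090009608 41.68055176734924
```

```bash
python3 -m crank '[{"delta_rot":[0,0,-0.22],"slide":[0,0,0],"jaw":-1},{"delta_rot":[0,0,-0.22],"slide":[0,0,0],"jaw":-1},{"delta_rot":[0,0,-0.22],"slide":[0,0,0],"jaw":-1},{"delta_rot":[0,0,-0.22],"slide":[0,0,0],"jaw":-1},{"delta_rot":[0,0,-0.22],"slide":[0,0,0],"jaw":-1},{"delta_rot":[0,0,-0.22],"slide":[0,0,0],"jaw":-1},{"delta_rot":[0,0,-0.22],"slide":[0,0,0],"jaw":-1},{"delta_rot":[0,0,-0.22],"slide":[0,0,0],"jaw":-1},{"delta_rot":[0,0,-0.22],"slide":[0,0,0],"jaw":-1},{"delta_rot":[0,0,-0.12],"slide":[0,0,0],"jaw":-1}]' 40; python3 st.py
python3 - <<'E'
from h import *
s=save("side","s2");t=save("top","t2")
f=cv2.INTER_CUBIC
cv2.imwrite("pics/c2.png",np.hstack([cv2.resize(a[:,:,::-1],(400,400),interpolation=f) for a in (s[190:310,270:390],t[140:240,325:425])]))
E
```

```text
time_s: 7.75
tcp_pos: [0.5165, -0.2044, 0.11]
tool_rot: [0.49, 0.871, 0.0, 0.002]
ft_force: [2.7, -3.1, 1.3]
finger_gap: 0.0134
gripper_force: 41.4
7.75 [ 0.5165 -0.2044  0.11  ] yaw x 121.26368121411427 tilt z [ 0.0037 -0.0017 -1.    ] q [ 0.6223  0.8716 -0.5678  1.8837  0.7881  0.6205  0.0946] F [ 2.7382 -3.0512  1.3104] gap 0.013423847596599984 41.38853430747986
```

View pics/c2.png

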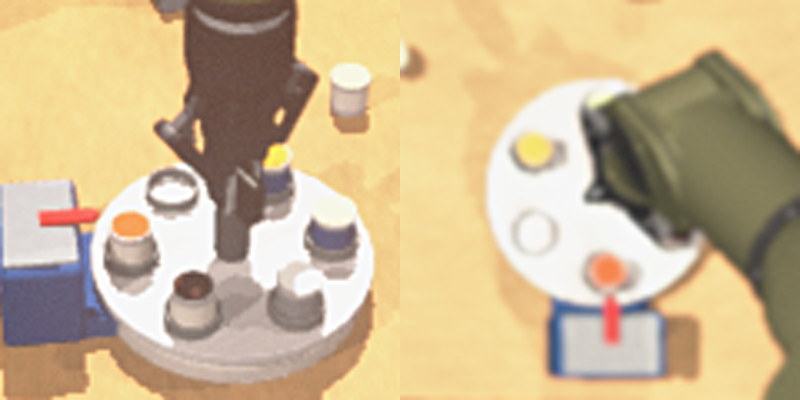

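The orange tin stands at the arrow tip (side crop 132,225; top crop 607,272) and the other four are seated. I'll release the handle and rise.

```bash
python3 -m crank '[{"delta_rot":[0,0,0],"slide":[0,0,0],"jaw":0},{"delta_rot":[0,0,0],"slide":[0,0,0],"jaw":0},{"delta_rot":[0,0,0],"slide":[0,0,0],"jaw":0},{"delta_rot":[0,0,0],"slide":[0,0,0],"jaw":0},{"delta_rot":[0,0,0],"slide":[0,0,-0.06],"jaw":0},{"delta_rot":[0,0,0],"slide":[0,0,-0.1],"jaw":0},{"delta_rot":[0,0,0],"slide":[0,0,-0.1],"jaw":0},{"delta_rot":[0,0,0],"slide":[0,0,-0.1],"jaw":0},{"delta_rot":[0,0,0],"slide":[0,0,0],"jaw":-1},{"delta_rot":[0,0,0],"slide":[0,0,0],"jaw":-1}]' 40; python3 st.py 0.503 0.281 0.2
```

```text
time_s: 9.1
tcp_pos: [0.5142, -0.2031, 0.1995]
tool_rot: [0.491, 0.871, -0.0, -0.0]
ft_force: [-0.2, -0.3, -0.6]
finger_gap: 0.0067
gripper_force: 0.0
9.1 [ 0.5142 -0.2031  0.1995] yaw x 121.17893413635315 tilt z [-0.0004 -0.0003 -1.    ] q [ 0.6906  0.7488 -0.685   1.8278  0.6435  0.8014  0.2145] F [-0.1946 -0.2947 -0.5798] gap 0.006697480730576716 0.0
tool move m [ 0.42    0.241  -0.0006] units [ 1.68    0.9641 -0.0024]
```

```bash
python3 -m crank '[{"delta_rot":[0,0,0],"slide":[0.168,0.0964,0],"jaw":-1},{"delta_rot":[0,0,0],"slide":[0.168,0.0964,0],"jaw":-1},{"delta_rot":[0,0,0],"slide":[0.168,0.0964,0],"jaw":-1},{"delta_rot":[0,0,0],"slide":[0.168,0.0964,0],"jaw":-1},{"delta_rot":[0,0,0],"slide":[0.168,0.0964,0],"jaw":-1},{"delta_rot":[0,0,0],"slide":[0.168,0.0964,0],"jaw":-1},{"delta_rot":[0,0,0],"slide":[0.168,0.0964,0],"jaw":-1},{"delta_rot":[0,0,0],"slide":[0.168,0.0964,0],"jaw":-1},{"delta_rot":[0,0,0],"slide":[0.168,0.0964,0],"jaw":-1},{"delta_rot":[0,0,0],"slide":[0.168,0.0964,0],"jaw":-1}]'; python3 st.py 0.503 0.281 0.09
python3 - <<'E'
from h import *
s=save("side","s3");t=save("top","t3")
f=cv2.INTER_CUBIC
cv2.imwrite("pics/c3.png",np.hstack([cv2.resize(a[:,:,::-1],(400,400),interpolation=f) for a in (s[210:310,260:360],t[140:240,325:425])]))
E
```

```text
time_s: 10.35
tcp_pos: [0.5027, 0.2822, 0.1984]
tool_rot: [0.491, 0.871, -0.001, -0.0]
ft_force: [0.6, 0.1, 0.3]
finger_gap: 0.0002
gripper_force: 0.0
10.35 [0.5027 0.2822 0.1984] yaw x 121.194492153477 tilt z [-0.0016 -0.0016 -1.    ] q [-0.2408  0.7608 -0.6151  1.7583  0.5794  0.8138 -0.5926] F [0.6029 0.0626 0.2585] gap 0.00019074947316295517 0.0
tool move m [-0.0011 -0.0001  0.1084] units [-0.0045 -0.0004  0.4338]
```

View pics/c3.png

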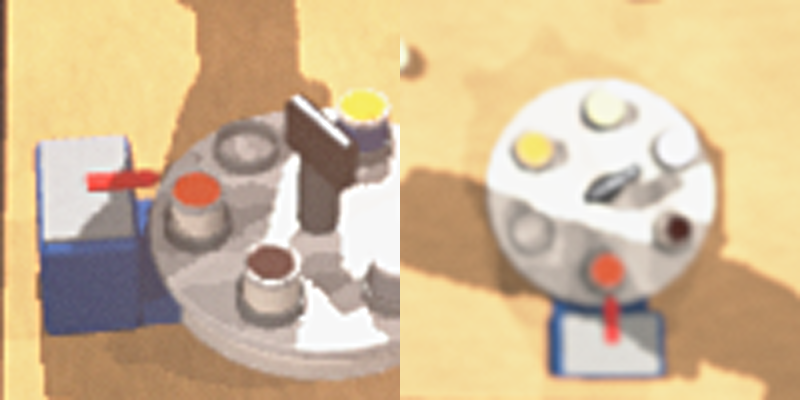

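```bash
python3 -m crank '[{"delta_rot":[0,0,0],"slide":[-0.0045,0,0.1],"jaw":-1},{"delta_rot":[0,0,0],"slide":[0,0,0.1],"jaw":-1},{"delta_rot":[0,0,0],"slide":[0,0,0.1],"jaw":-1},{"delta_rot":[0,0,0],"slide":[0,0,0.08],"jaw":-1},{"delta_rot":[0,0,0],"slide":[0,0,0.04],"jaw":-1},{"delta_rot":[0,0,0],"slide":[0,0,0.03],"jaw":-1},{"delta_rot":[0,0,0],"slide":[0,0,0.016],"jaw":-1},{"delta_rot":[0,0,0],"slide":[0,0,0.006],"jaw":-1},{"delta_rot":[0,0,0],"slide":[0,0,0],"jaw":-1},{"delta_rot":[0,0,0],"slide":[0,0,0],"jaw":-1}]'; python3 st.py 0.503 0.281 0.066
python3 - <<'E'
from h import *
s=save("side","s4");t=save("top","t4")
f=cv2.INTER_CUBIC
cv2.imwrite("pics/c4.png",np.hstack([cv2.resize(a[:,:,::-1],(400,400),interpolation=f) for a in (s[120:200,280:360],t[150:230,210:290])]))
E
```

```text
time_s: 11.7
tcp_pos: [0.5041, 0.2803, 0.0819]
tool_rot: [0.491, 0.871, 0.0, 0.0]
ft_force: [-0.0, -0.3, -1.2]
finger_gap: -0.0003
gripper_force: 0.0
11.7 [0.5041 0.2803 0.0819] yaw x 121.18016630269537 tilt z [ 0.0006  0.0003 -1.    ] q [-0.3127  0.9196 -0.4814  1.8269  0.7354  0.5812 -0.7223] F [-0.0011 -0.3222 -1.2123] gap -0.00034055859590057116 0.0
tool move m [ 0.0012 -0.0006  0.0159] units [ 0.0048 -0.0024  0.0636]
```

View pics/c4.png

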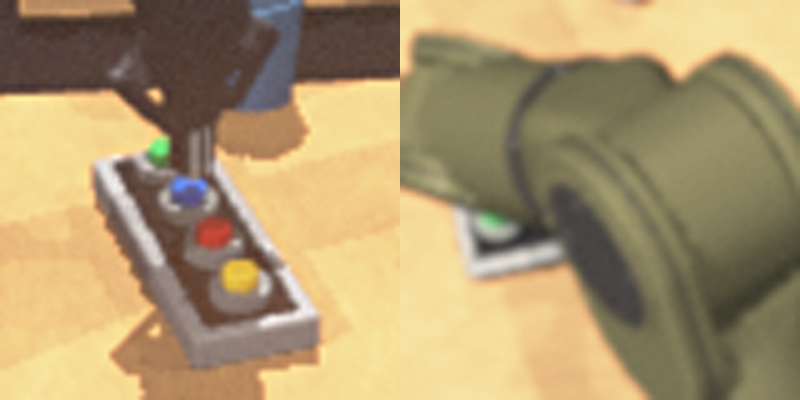

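```bash
python3 -m crank '[{"delta_rot":[0,0,0],"slide":[0.008,0.001,0],"jaw":-1},{"delta_rot":[0,0,0],"slide":[0,0,0.01],"jaw":-1},{"delta_rot":[0,0,0],"slide":[0,0,0.01],"jaw":-1},{"delta_rot":[0,0,0],"slide":[0,0,0.01],"jaw":-1},{"delta_rot":[0,0,0],"slide":[0,0,0.01],"jaw":-1},{"delta_rot":[0,0,0],"slide":[0,0,0.01],"jaw":-1},{"delta_rot":[0,0,0],"slide":[0,0,0.01],"jaw":-1},{"delta_rot":[0,0,0],"slide":[0,0,0.004],"jaw":-1},{"delta_rot":[0,0,0],"slide":[0,0,0],"jaw":-1},{"delta_rot":[0,0,0],"slide":[0,0,0],"jaw":-1}]'; python3 st.py 0.503 0.281 0.065
```

```text
time_s: 13.05
tcp_pos: [0.5031, 0.2819, 0.0661]
tool_rot: [0.491, 0.871, -0.0, 0.0]
ft_force: [-1.3, -1.6, 5.7]
finger_gap: 0.0
gripper_force: 3.5
13.05 [0.5031 0.2819 0.0661] yaw x 121.18639048706545 tilt z [ 0.0004 -0.0003 -1.    ] q [-0.3285  0.9428 -0.4596  1.8304  0.7558  0.5517 -0.7434] F [-1.2523 -1.6017  5.6554] gap 8.379620921445816e-06 3.5209767892956734
tool move m [-0.0008 -0.0006  0.0011] units [-0.003  -0.0022  0.0043]
```

```bash
python3 -m crank '[{"delta_rot":[0,0,0],"slide":[0,0,0.004],"jaw":-1},{"delta_rot":[0,0,0],"slide":[0,0,0.004],"jaw":-1},{"delta_rot":[0,0,0],"slide":[0,0,0],"jaw":-1},{"delta_rot":[0,0,0],"slide":[0,0,0],"jaw":-1},{"delta_rot":[0,0,0],"slide":[0,0,0],"jaw":-1},{"delta_rot":[0,0,0],"slide":[0,0,0],"jaw":-1},{"delta_rot":[0,0,0],"slide":[0,0,0],"jaw":-1},{"delta_rot":[0,0,0],"slide":[0,0,0],"jaw":-1},{"delta_rot":[0,0,0],"slide":[0,0,0],"jaw":-1},{"delta_rot":[0,0,0],"slide":[0,0,0],"jaw":-1}]'; python3 st.py 0.5265 0.180 0.065
```

```text
time_s: 14.3
tcp_pos: [0.5031, 0.282, 0.0658]
tool_rot: [0.491, 0.871, 0.0, 0.001]
ft_force: [-4.0, -3.2, 20.6]
finger_gap: -0.0003
gripper_force: 10.7
14.3 [0.5031 0.282  0.0658] yaw x 121.1841517814775 tilt z [ 0.0016 -0.0007 -1.    ] q [-0.3298  0.9429 -0.458   1.8312  0.7576  0.55   -0.7457] F [-4.0127 -3.1915 20.614 ] gap -0.00029358113966739577 10.651292674447177
tool move m [-0.0993 -0.0328  0.0009] units [-0.3973 -0.1312  0.0034]
```

```bash
python3 -m crank '[{"delta_rot":[0,0,0],"slide":[0,0,-0.08],"jaw":-1},{"delta_rot":[0,0,0],"slide":[0,0,-0.08],"jaw":-1},{"delta_rot":[0,0,0],"slide":[-0.099,-0.033,0],"jaw":-1},{"delta_rot":[0,0,0],"slide":[-0.099,-0.033,0],"jaw":-1},{"delta_rot":[0,0,0],"slide":[-0.099,-0.033,0],"jaw":-1},{"delta_rot":[0,0,0],"slide":[-0.099,-0.033,0],"jaw":-1},{"delta_rot":[0,0,0],"slide":[0,0,0],"jaw":-1},{"delta_rot":[0,0,0],"slide":[0,0,0.05],"jaw":-1},{"delta_rot":[0,0,0],"slide":[0,0,0.03],"jaw":-1},{"delta_rot":[0,0,0],"slide":[0,0,0],"jaw":-1}]'; python3 st.py 0.5265 0.180 0.0645
python3 - <<'E'
from h import *
s=save("side","s5")
cv2.imwrite("pics/c5.png",cv2.resize(s[130:210,280:360,::-1],(400,400),interpolation=cv2.INTER_CUBIC))
E
```

```text
time_s: 15.55
tcp_pos: [0.5253, 0.181, 0.0826]
tool_rot: [0.49, 0.872, -0.001, -0.001]
ft_force: [0.5, 0.3, 0.5]
finger_gap: -0.0001
gripper_force: 0.0
15.55 [0.5253 0.181  0.0826] yaw x 121.28315267378619 tilt z [-0.0017 -0.0003 -1.    ] q [-0.1345  0.9035 -0.4821  1.8893  0.7751  0.5467 -0.5991] F [0.5383 0.3147 0.4947] gap -0.0001203416203775733 0.0
tool move m [-0.0016  0.0005  0.0181] units [-0.0062  0.0022  0.0722]
```

View pics/c5.png

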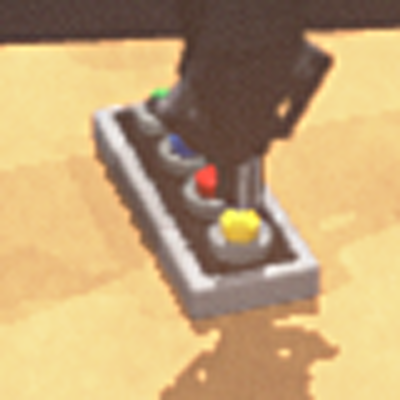

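```bash
python3 -m crank '[{"delta_rot":[0,0,0],"slide":[0.004,-0.007,0],"jaw":-1},{"delta_rot":[0,0,0],"slide":[0,0,0.016],"jaw":-1},{"delta_rot":[0,0,0],"slide":[0,0,0.016],"jaw":-1},{"delta_rot":[0,0,0],"slide":[0,0,0.016],"jaw":-1},{"delta_rot":[0,0,0],"slide":[0,0,0.014],"jaw":-1},{"delta_rot":[0,0,0],"slide":[0,0,0.012],"jaw":-1},{"delta_rot":[0,0,0],"slide":[0,0,0],"jaw":-1},{"delta_rot":[0,0,0],"slide":[0,0,0],"jaw":-1},{"delta_rot":[0,0,0],"slide":[0,0,0],"jaw":-1},{"delta_rot":[0,0,0],"slide":[0,0,0],"jaw":-1}]'; python3 st.py 0.4905 0.332 0.0645
```

```text
time_s: 16.85
tcp_pos: [0.5242, 0.1801, 0.066]
tool_rot: [0.491, 0.871, 0.0, 0.001]
ft_force: [-1.6, -0.9, 11.0]
finger_gap: -0.0004
gripper_force: 5.5
16.85 [0.5242 0.1801 0.066 ] yaw x 121.18524803501896 tilt z [ 0.0009 -0.0005 -1.    ] q [-0.1516  0.926  -0.4511  1.8997  0.805   0.5058 -0.6286] F [-1.6378 -0.9412 10.9575] gap -0.0003746328652420386 5.510349184005463
tool move m [0.1474 0.0498 0.0014] units [0.5896 0.1993 0.0056]
```

```bash
python3 -m crank '[{"delta_rot":[0,0,0],"slide":[0,0,-0.08],"jaw":-1},{"delta_rot":[0,0,0],"slide":[0,0,-0.08],"jaw":-1},{"delta_rot":[0,0,0],"slide":[0.118,0.04,0],"jaw":-1},{"delta_rot":[0,0,0],"slide":[0.118,0.04,0],"jaw":-1},{"delta_rot":[0,0,0],"slide":[0.118,0.04,0],"jaw":-1},{"delta_rot":[0,0,0],"slide":[0.118,0.04,0],"jaw":-1},{"delta_rot":[0,0,0],"slide":[0.118,0.04,0],"jaw":-1},{"delta_rot":[0,0,0],"slide":[0,0,0.05],"jaw":-1},{"delta_rot":[0,0,0],"slide":[0,0,0.03],"jaw":-1},{"delta_rot":[0,0,0],"slide":[0,0,0],"jaw":-1}]'; python3 st.py 0.4905 0.332 0.0645
```

```text
time_s: 18.1
tcp_pos: [0.4906, 0.33, 0.0838]
tool_rot: [0.492, 0.871, -0.002, 0.0]
ft_force: [-0.2, 1.5, -0.7]
finger_gap: 0.0003
gripper_force: 0.0
18.1 [0.4906 0.33   0.0838] yaw x 121.08410725734294 tilt z [-0.0013 -0.003  -1.    ] q [-0.3963  0.9301 -0.4889  1.778   0.7078  0.6203 -0.7711] F [-0.1645  1.4503 -0.7282] gap 0.0003299759313020864 0.0
tool move m [0.0018 0.001  0.0193] units [0.0073 0.0039 0.0773]
```

```bash
python3 -m crank '[{"delta_rot":[0,0,0],"slide":[0.003,0,0],"jaw":-1},{"delta_rot":[0,0,0],"slide":[0,0,0.016],"jaw":-1},{"delta_rot":[0,0,0],"slide":[0,0,0.016],"jaw":-1},{"delta_rot":[0,0,0],"slide":[0,0,0.016],"jaw":-1},{"delta_rot":[0,0,0],"slide":[0,0,0.016],"jaw":-1},{"delta_rot":[0,0,0],"slide":[0,0,0.014],"jaw":-1},{"delta_rot":[0,0,0],"slide":[0,0,0],"jaw":-1},{"delta_rot":[0,0,0],"slide":[0,0,0],"jaw":-1},{"delta_rot":[0,0,0],"slide":[0,0,0],"jaw":-1},{"delta_rot":[0,0,0],"slide":[0,0,0],"jaw":-1}]'; python3 st.py
```

```text
time_s: 19.35
tcp_pos: [0.4902, 0.3328, 0.0661]
tool_rot: [0.491, 0.871, 0.0, 0.0]
ft_force: [-0.2, -1.0, 6.4]
finger_gap: 0.0001
gripper_force: 3.4
19.35 [0.4902 0.3328 0.0661] yaw x 121.18164844252385 tilt z [ 0.0005 -0.0003 -1.    ] q [-0.4117  0.9559 -0.4677  1.7812  0.7306  0.5855 -0.7924] F [-0.2343 -1.0407  6.3953] gap 5.055906134690692e-05 3.4478023275732994
```

Pressing a touch more to be sure, then up and away.

```bash
python3 -m crank '[{"delta_rot":[0,0,0],"slide":[0,0,0.005],"jaw":-1},{"delta_rot":[0,0,0],"slide":[0,0,0],"jaw":-1},{"delta_rot":[0,0,0],"slide":[0,0,0],"jaw":-1},{"delta_rot":[0,0,0],"slide":[0,0,-0.08],"jaw":-1},{"delta_rot":[0,0,0],"slide":[0,0,-0.12],"jaw":-1},{"delta_rot":[0,0,0],"slide":[0,0,-0.12],"jaw":-1},{"delta_rot":[0,0,0],"slide":[0,0,-0.12],"jaw":-1},{"delta_rot":[0,0,0],"slide":[0,0,0],"jaw":-1},{"delta_rot":[0,0,0],"slide":[0,0,0],"jaw":-1},{"delta_rot":[0,0,0],"slide":[0,0,0],"jaw":-1}]'; python3 st.py;  python3 - <<'E'
from h import *
s=save("side","s6")
cv2.imwrite("pics/c6.png",cv2.resize(s[120:320,250:450,::-1],(600,600),interpolation=cv2.INTER_CUBIC))
E
```

```text
time_s: 20.6
tcp_pos: [0.4896, 0.3323, 0.1732]
tool_rot: [0.491, 0.871, -0.001, -0.0]
ft_force: [0.0, 0.9, -0.1]
finger_gap: 0.0
gripper_force: 0.0
20.6 [0.4896 0.3323 0.1732] yaw x 121.19155583690262 tilt z [-0.0016 -0.0016 -1.    ] q [-0.3455  0.8092 -0.5871  1.7318  0.5998  0.7899 -0.6812] F [ 0.0327  0.9171 -0.129 ] gap 1.962188621327397e-05 0.0
```

View pics/c6.png

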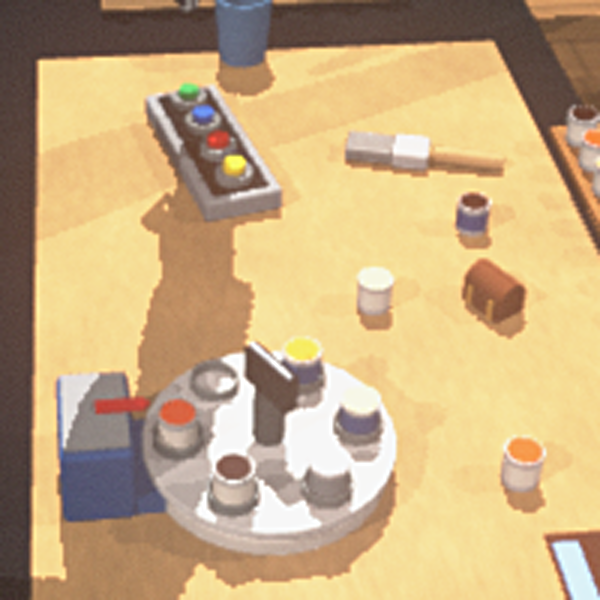

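All four keys are up (around 188,92 to 235,165). The orange tin is at the arrow (178,415), the other tins are seated, and the bystanders haven't moved.

```bash
python3 -c "
from bench import env
print(env.close_job())"
```

```text
the job is handed in; nothing more can be done
None
```

The job is handed in, but no verdict came back: the dial is turned two clicks with the orange tin at the arrow, and blue, yellow and green were pressed and released in that order, with red never touched and nothing else moved.

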